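# Dock the tube carriage, release the loader gate and hold it wide

### The job

On the cytometer's loader, first slide the loaded tube carriage fully home into its dock so that it is out of the gate's way. Then squeeze both jaws of the blue catch right in, after it both jaws of the yellow catch, and pull the gate by its upright post past its detent until it stands wide open, about square to the loader's front. Finish while still holding the post so that the gate stays wide (it springs back if let go), with the carriage still home and the jar, tip box and bottle left alone.

Things in the scene. Friction and masses are not known exactly. Their poses are not given: they have to be found in the camera images.
- loader: black loader fixed to the bench, 310 mm wide (y), 200 deep (x), 100 high. Origin at bench level, middle of its front; x points into the loader, y to its left (+y end), z up. Never moves. A rail on the bench runs along its y at loader x -0.150, with the carriage's dock (walls 35, end stop 56 mm high) at its -y end
- carriage (a joint): how far the tube carriage stands out of its dock, m: 0 = fully home against the stop (its middle at loader x -0.150, y -0.170), up to 0.17 = farthest out towards the loader's +y. About 2 N of friction; stays where it is left. Out of the dock it blocks the gate
- carriage_grip (a point): grasp point on the carriage's upright aluminium tab, 118 mm above the bench; tab 10 mm thick along the loader's y, 26 wide along x, top at 135 mm. It stands mid-carriage (black block, blue stripe, 56 x 90 mm (x, y), top at 50 mm; four tubes up to 88 mm high, 31 mm either side of the tab). Axes as the loader's
- blue_catch_grip (a point): middle of the BLUE catch, between its two ears, 140 mm above the bench, at loader x 0.035, y +0.065 or -0.065 (blue and yellow may be either way round). Axes as the loader's. Ears: 6 mm thick (y), 24 wide (x), z 0.113 to 0.150; outer faces 60 mm apart along y when out, 40 mm when squeezed in. Fixed block between them: 18 mm wide, top at z 0.130
- yellow_catch_grip (a point): the same point of the YELLOW squeeze catch, in the other place; same sizes
- blue_left (a joint): one jaw of the blue catch, the one on the loader's +y side, m: 0 = out and locking the gate, 0.010 = squeezed right in to its stop (releases the gate above about 0.005). Slides along the loader's y with about 4 N of friction and stays where it is pushed
- blue_right (a joint): one jaw of the blue catch, the one on the loader's -y side, m: 0 = out and locking the gate, 0.010 = squeezed right in to its stop (releases the gate above about 0.005). Slides along the loader's y with about 4 N of friction and stays where it is pushed
- yellow_left (a joint): one jaw of the yellow catch, the one on the loader's +y side, m: 0 = out and locking the gate, 0.010 = squeezed right in to its stop (releases the gate above about 0.005). Slides along the loader's y with about 4 N of friction and stays where it is pushed
- yellow_right (a joint): one jaw of the yellow catch, the one on the loader's -y side, m: 0 = out and locking the gate, 0.010 = squeezed right in to its stop (releases the gate above about 0.005). Slides along the loader's y with about 4 N of friction and stays where it is pushed
- gate_hinge (a point): point on the gate's vertical hinge axis, at z = 0.100 (loader x -0.008, y +0.130); does not move
- gate (a joint): opening of the grey gate, rad: 0 = closed; its free end (loader's -y side, 250 mm from the hinge) swings out in front, clockwise from above; 1.57 = square, stop 1.65. Locked (under 0.1) until both catches are in. A closing spring (0.6 Nm at 1.5) and, at 0.55 to 0.7, a sprung ball detent resist with at most 1.5 Nm (9 N at the post); let go, the gate swings back to the detent (0.86) or shut
- gate_post: the gate's handle: an upright aluminium round post, 18 mm across and 93 mm tall with a blue band, on a bracket in front of the gate. A sleeve that turns freely about its own axis. Origin at its foot, on its axis, 72 mm above the bench
- gate_handle (a point): grasp point on the post's axis, 140 mm above the bench (post top 165 mm, top of the gate's steel tabs 118 mm, bracket top 72 mm). With the gate closed it lies 42 mm in front of the hinge axis and 170 mm from it along the loader's -y, so 175 mm from the axis; it swings on that radius. The post turns freely, so the grip need not
- reagent_bottle: bystander: loose amber bottle, 64 mm across, 130 mm tall, on the bench to the right; origin under its foot. Leave alone
- tip_box: bystander: loose blue tip box with white lid, 85 x 120 x 62 mm, on the bench to the left; origin under its middle. Leave alone
- bead_jar: bystander: loose small white jar, 44 mm across, 50 mm tall, on the loader's top towards the back; origin under its foot. Leave alone

How it is judged:
On the way, in this order (a step that is already met when the one before it is completed fails the run):
1. the tube carriage is fully home in its dock (value of joint carriage below 0.005 m), for 0.2 s.
2. both jaws of the blue catch are squeezed in (value of joint each of blue_left, blue_right above 0.006 m), for 0.1 s.
3. both jaws of the yellow catch are squeezed in (value of joint each of yellow_left, yellow_right above 0.006 m), for 0.1 s.
4. the gate is past its detent (value of joint gate above 1 rad), for 0.1 s.
At the end, for the whole second after the job is handed in: the gate stands still at more than 1.32 rad (about 76 degrees), held there by the fingers on its post with more than 1 N; the carriage is home within 8 mm; all four catch jaws are still in by more than 5 mm (value of joint gate above 1.32 rad and velocity of joint gate between -0.1 and 0.1 rad/s and contact force between the fingers and gate_post above 1 N and value of joint carriage below 0.008 m and value of joint each of blue_left, blue_right, yellow_left, yellow_right above 0.005 m); the arm keeps its last pose, push and grip.
It fails at once if a jaw of the yellow catch is squeezed in before the blue catch is released (value of joint any of yellow_left, yellow_right above 0.005 m and value of joint any of blue_left, blue_right below 0.005 m).
It fails at once if the reagent bottle is moved more than 30 mm or tipped over (distance of reagent_bottle from where it was at the start of the episode above 0.03 m or angle between reagent_bottle's own z axis and vertical above 0.4 rad).
It fails at once if the tip box is moved more than 30 mm or tipped over (distance of tip_box from where it was at the start of the episode above 0.03 m or angle between tip_box's own z axis and vertical above 0.4 rad).
It fails at once if the bead jar is moved more than 30 mm or tipped over (distance of bead_jar from where it was at the start of the episode above 0.03 m or angle between bead_jar's own z axis and vertical above 0.4 rad).
It also fails if it takes over 64 s, if anything falls off the work surface, if the arm or the gripper's body presses on something with over 40 N, if the wrist force passes 120 N, or if a joint passes its speed limit or range.

### The arm

A 6-joint arm with a two-finger parallel gripper is mounted at the origin on the work surface. World frame = base frame: x ahead of the robot, y to its left, z up, the work surface at z = 0. Lengths are in m, angles in rad, forces in N, time in s.
With the tool pointing down it reaches from about 0.35 to 0.975 m from the base axis. Payload 4.9 kg.
Tool frame: the origin (TCP) lies midway between the tips of the shut fingers; the grasp point (between the pads) lies 19 mm behind it; z points along the fingers, y is the line along which they close (so a half turn about z gives the same grasp; the last joint's range is limited). The gripper opens to 85 mm and grips with 20 to 120 N. Pads are 22 mm wide; open, the fingers measure 114 mm over their backs; the gripper's body (76 mm by 85 mm) begins 54 mm behind the grasp point. The pads swing forward as they close: fully open they stand 13 mm farther back than shut.
Start: joints at [-1.412, 0.053, 1.613, -0, 1.476, -0.119], TCP at [0.171, -0.601, 0.231] pointing down, gripper open.
Joint ranges: [-3.01, 3.01], [-1.01, 2.22], [0.06, 2.58], [-1.02, 4.17], [0.09, 2.62], [-3.14, 3.14]. Speed limits (rad/s): [2.57, 2.57, 3.14, 3.14, 3.14, 3.14].

### API

Orientations are given as a unit quaternion [w, x, y, z].
In Python, from plant import manip, imaging gives the robot as it stands. The module is installed in compiled form; this text tells all that it offers.
- The arm moves only by the tool servo_tool, never from a script. Its arguments are lists of equal length, an entry for each row: "travel": the shift along the tool's x, y, z scaled (see below), a list of three; "dr": the turn, a rotation vector about the tool's x, y, z scaled (see below), a list of three; "gripper": the finger opening in mm, from 0 to 85.4. A call has 1 to 12 rows; each row is the pose to reach, as a shift and turn from the pose commanded when the call began, along the tool's axes at that moment, turning the shorter way round; what a row does not reach only later rows make up. The controller multiplies each number of a shift by 0.15 m and each number of a turn by 180 degrees. A row lasts 1/10 s, in which the tool goes at most 50 mm and 8.59 degrees, less where a joint would pass 70% of its speed; a pose out of reach is approached as far as the arm can. A call with a number of a shift or a turn outside -1 to 1 is refused whole. A call with a gripper value outside its range is refused whole. The fingers move at their own pace and stop on an object; the grip force is fixed at half the most. Time passes only in rows, so rows that repeat a pose let the fingers close. It gives the time, the measured TCP pose, the force, the opening and the grip force at its end, in the units of the state.
- manip.observe(): the state, without advancing time (a new reading comes with each control period).
- imaging.capture(name): name is "side" or "top"; returns a dict with "img" (480x640x3 uint8, blue, green, red), "fov_y" (degrees; the focal length in pixels is half the picture's height over the tangent of half this angle, whatever the lens; pixels are square), "cx", "cy" (the principal point, pixels), "k1" (the pictures are not rectified: a ray, as slopes to the right and down, at radius r is drawn at 1 + k1 r^2 times it, then the intrinsics apply), "R" (3x3) and "t" (3): a world point X has camera coordinates R X + t. Camera axes: x right, y down, z forward; pixel columns grow to the right and rows downward; lengths in m; the calibration is good to about 2 mm. A picture is of the moment at which its call begins. There is no depth.
- manip.sign_off(): hands the job in; it is judged then, once.
The state is a dict: "time": time; "q": joint angles; "joint_vel": joint speeds; "effort": joint torques, N m; "eef_pos": TCP position; "tcp_rot": TCP orientation; "ft_force": force on the tool from outside, world axes, zero at the start; "ft_torque": the same for the moment, N m; "finger_gap": finger opening in m; "grip_force": force on a finger pad.
Only numpy, scipy, OpenCV 4.12 (cv2) and the standard library are available. Lean on these libraries where they do the work, as an engineer would, in place of code of your own. Each camera call takes 0.05 s, during which the arm holds its last target. There are 200 camera calls.

## Working session

There is one attempt and no reset: what is moved stays moved. The work goes in short steps, Python scripts to look and compute and a tool call to move; the robot and the scene stay as the last step left them, time stands still between calls to the robot, and variables do not carry over. Pictures are saved under pics/ and viewed, at most 10 in all, crops included, and the job is handed in when it is done.

Besides the shell and the picture viewer there is one more tool, called after ">>>" by a JSON object that holds its "fn" and its "kwargs", one argument or row to a line. servo_tool: Moves the arm, as the interface text tells. Shifts and turns lie within -1 to 1; 1 stands for 0.15 m of shift or 180 degrees of turn. Its arguments: {"type":"object","properties":{"travel":{"type":"array","items":{"type":"array","items":{"type":"number","minimum":-1,"maximum":1}}},"dr":{"type":"array","items":{"type":"array","items":{"type":"number","minimum":-1,"maximum":1}}},"gripper":{"type":"array","items":{"type":"number"}}},"required":["travel","dr","gripper"]}

```bash
mkdir -p pics; cat > h.py <<'E'
import numpy as np, cv2, json
from plant import manip, imaging
from scipy.spatial.transform import Rotation as Ro
def ray(c,u,v):
    f=240/np.tan(np.radians(c["fov_y"])/2)
    K=np.array([[f,0,c["cx"]],[0,f,c["cy"]],[0,0,1]])
    p=cv2.undistortPoints(np.array([[[u,v]]],float),K,np.array([c["k1"],0,0,0.]))[0,0]
    R=np.array(c["R"]);t=np.array(c["t"])
    return -R.T@t, R.T@np.array([p[0],p[1],1])
def onz(c,u,v,z):
    o,d=ray(c,u,v); return o+d*(z-o[2])/d[2]
def proj(c,X):
    f=240/np.tan(np.radians(c["fov_y"])/2)
    p=np.array(c["R"])@X+c["t"]; a=p[:2]/p[2]; a=a*(1+c["k1"]*(a@a))
    return a*f+[c["cx"],c["cy"]]
def tool(st): 
    q=st["tcp_rot"]; return Ro.from_quat([q[1],q[2],q[3],q[0]]).as_matrix()
E
python3 - <<'E'
from h import *
for n in ("side","top"):
    c=imaging.capture(n); cv2.imwrite(f"pics/{n}0.png",c["img"])
    print(n,c["fov_y"],c["k1"],(-np.array(c["R"]).T@c["t"]).round(3),np.array(c["R"]).round(2).tolist())
s=manip.observe(); print(s["time"],tool(s).round(3).tolist(),s["eef_pos"])
E
```

```text
side 45.841755055029665 0.020986762456601703 [0.269 0.918 1.018] [[-0.93, -0.36, 0.02], [-0.26, 0.62, -0.74], [0.26, -0.7, -0.67]]
top 49.70651721893569 0.012802516927134527 [ 0.486 -0.012  1.56 ] [[0.01, -1.0, -0.0], [-1.0, -0.01, -0.08], [0.08, 0.0, -1.0]]
0.1 [[0.962, 0.274, -0.0], [0.274, -0.962, 0.002], [0.0, -0.002, -1.0]] [ 0.17130623 -0.60046976  0.23018716]
```

View pics/top0.png

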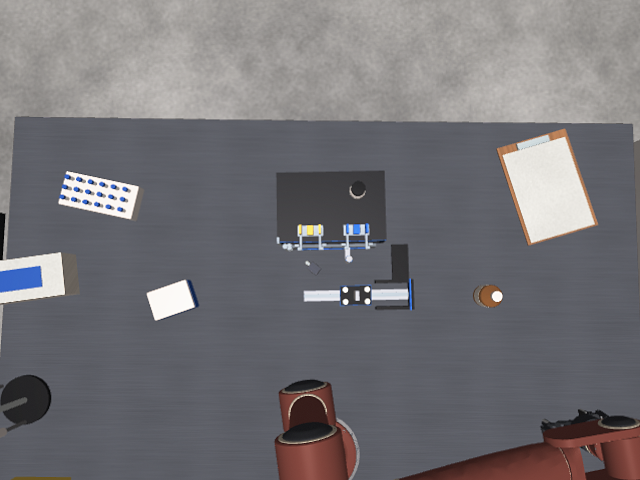

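View pics/side0.png

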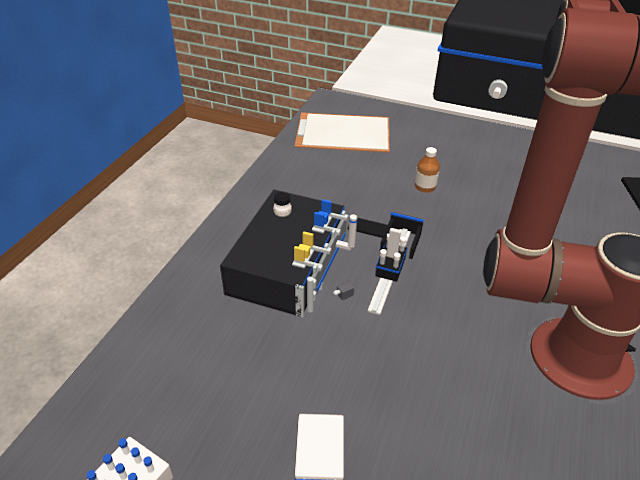

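Top view: loader at columns 277–385, rows 172–241. The yellow catch is at (311,230) and blue at (357,230), the post near (348,257), the carriage tab at (357,295) and the dock stop at (411,293). The loader is close to aligned with the world axes. The side view agrees. Next I'll measure.

```bash
python3 - <<'E'
from h import *
c=imaging.capture("top"); im=c["img"]; s=imaging.capture("side")
hsv=cv2.cvtColor(im,cv2.COLOR_BGR2HSV)
# loader top: black blob
m=((hsv[...,2]<45)).astype(np.uint8); m[:, :250]=0; m[:,400:]=0; m[:160]=0; m[260:]=0
m=cv2.morphologyEx(m,cv2.MORPH_OPEN,np.ones((9,9)))
k=max(cv2.findContours(m,0,2)[0],key=cv2.contourArea); r=cv2.minAreaRect(k); print("loader rect",r)
box=cv2.boxPoints(r); W=np.array([onz(c,*p,0.1) for p in box]); print(W.round(3).tolist())
for n,lo,hi in (("yellow",(20,120,120),(35,255,255)),("blue",(100,120,90),(125,255,255))):
    y=cv2.inRange(hsv,lo,hi); y[:215]=0;y[242:]=0;y[:,:290]=0;y[:,380:]=0
    y=(y>0); v,u=np.nonzero(y); print(n,u.min(),u.max(),v.min(),v.max(),"ears mid",onz(c,(u.min()+u.max()+1)/2,(v.min()+v.max()+1)/2,0.147).round(3))
# crops
cr=np.hstack([cv2.resize(im[215:315,270:420],(600,400),interpolation=2)]); cv2.imwrite("pics/c1.png",cr)
print("tab",onz(c,357.5,295.5,0.135).round(3))
print("dockstop outer",onz(c,411,295,0.056).round(3), "post top",onz(c,347.5,246,0.165).round(3),onz(c,348,258,.165).round(3))
E
```

```text
Traceback (most recent call last):
ValueError: max() iterable argument is empty
```

```bash
python3 - <<'E'
from h import *
c=imaging.capture("top"); im=c["img"]
hsv=cv2.cvtColor(im,cv2.COLOR_BGR2HSV)
print(hsv[200,300],hsv[300,250],hsv[200,250])
T=(int(hsv[200,300,2])+int(hsv[200,250,2]))//2
m=((hsv[...,2]<T)).astype(np.uint8); m[:, :250]=0; m[:,400:]=0; m[:160]=0; m[243:]=0
m=cv2.morphologyEx(m,cv2.MORPH_OPEN,np.ones((7,7)))
k=max(cv2.findContours(m,0,2)[0],key=cv2.contourArea); r=cv2.minAreaRect(k); print("loader rect",r)
box=cv2.boxPoints(r); W=np.array([onz(c,*p,0.1) for p in box]); print(W.round(3).tolist())
for n,lo,hi in (("yellow",(20,120,120),(35,255,255)),("blue",(100,120,90),(125,255,255))):
    y=cv2.inRange(hsv,lo,hi); y[:215]=0;y[237:]=0;y[:,:290]=0;y[:,380:]=0
    y=(y>0); v,u=np.nonzero(y); print(n,u.min(),u.max(),v.min(),v.max(),"ears mid",onz(c,(u.min()+u.max()+1)/2,(v.min()+v.max()+1)/2,0.147).round(3))
cr=cv2.resize(im[215:315,270:420],(780,520),interpolation=2); cv2.imwrite("pics/c1.png",cr)
print("tab",onz(c,357.5,295.5,0.135).round(3))
print("dockstop outer",onz(c,411,295,0.056).round(3), "post top",onz(c,347.5,246,0.165).round(3),onz(c,348,258,.165).round(3))
E
```

```text
[130  11  69] [113  22 104] [117  22 104]
loader rect ((330.782470703125, 205.25404357910156), (68.1920166015625, 108.6480484008789), 88.93909454345703)
[[0.813, 0.134, 0.1], [0.822, -0.177, 0.1], [0.627, -0.181, 0.1], [0.617, 0.127, 0.1]]
yellow 299 320 224 234 ears mid [0.644 0.033 0.147]
blue 346 368 223 233 ears mid [ 0.648 -0.098  0.147]
tab [ 0.465 -0.1    0.135]
dockstop outer [ 0.467 -0.259  0.056] post top [ 0.598 -0.07   0.165] [ 0.566 -0.071  0.165]
```

View pics/c1.png

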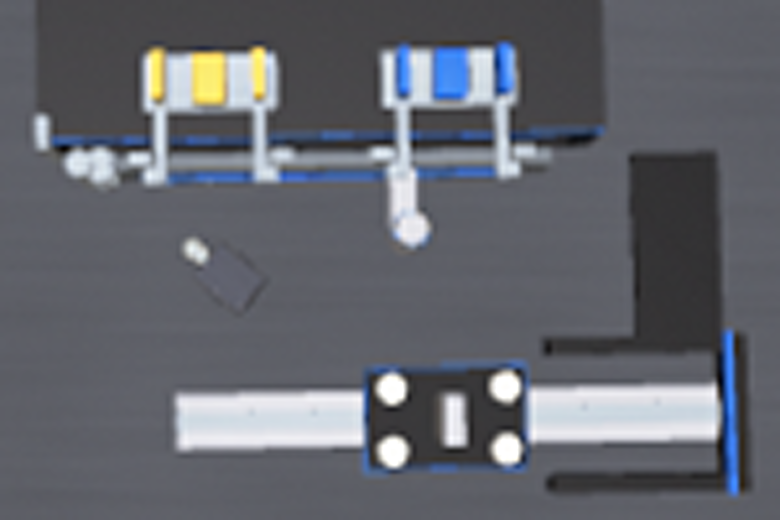

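The crop shows the yellow ears at about (300, 320, row 229) and the blue ears at about (347, 367, row 228.5). The post top is at (349,259) and the tab at (357.5,295.8).

- **Loader pose:** origin about (0.612, -0.033), yaw about 0.029 rad.
- **Post check:** predicted at (0.563,-0.075), measured at about (0.564,-0.073).
- **Carriage:** about 0.108 m out of its dock.

Moving over the tab.

>>> {"fn": "servo_tool", "kwargs": {
  "travel": [
    [0.93, -0.89, 0],
    [0.93, -0.89, 0],
    [0.93, -0.89, 0],
    [0.93, -0.89, 0],
    [0.93, -0.89, 0],
    [0.93, -0.89, 0]
  ],
  "dr": [
    [0, 0, 0.0794],
    [0, 0, 0.0794],
    [0, 0, 0.0794],
    [0, 0, 0.0794],
    [0, 0, 0.0794],
    [0, 0, 0.0794]
  ],
  "gripper": [85, 85, 85, 85, 85, 85]
}}

```text
time: 0.85
eef_pos: [0.2693, -0.4339, 0.2315]
tcp_rot: [0.0, 1.0, 0.015, -0.0]
ft_force: [0.3, 1.1, 0.5]
finger_gap: 0.0851
grip_force: 0.0
```

>>> {"fn": "servo_tool", "kwargs": {
  "travel": [
    [0.68, -1, 0],
    [0.68, -1, 0],
    [0.68, -1, 0],
    [0.68, -1, 0],
    [0.68, -1, 0]
  ],
  "dr": [
    [0, 0, 0],
    [0, 0, 0],
    [0, 0, 0],
    [0, 0, 0],
    [0, 0, 0]
  ],
  "gripper": [85, 85, 85, 85, 85]
}}

```text
time: 1.35
eef_pos: [0.3679, -0.2803, 0.2315]
tcp_rot: [-0.0, 1.0, 0.016, 0.0]
ft_force: [-1.2, -0.1, -0.0]
finger_gap: 0.0849
grip_force: 0.0
```

>>> {"fn": "servo_tool", "kwargs": {
  "travel": [
    [0.68, -1, 0],
    [0.68, -1, 0],
    [0.68, -1, 0],
    [0.68, -1, 0],
    [0.68, -1, 0],
    [0.68, -1, 0]
  ],
  "dr": [
    [0, 0, 0],
    [0, 0, 0],
    [0, 0, 0],
    [0, 0, 0],
    [0, 0, 0],
    [0, 0, 0]
  ],
  "gripper": [85, 85, 85, 85, 85, 85]
}}

```text
time: 1.95
eef_pos: [0.4645, -0.1299, 0.2312]
tcp_rot: [0.0, 1.0, 0.014, -0.0]
ft_force: [-0.3, -0.7, -0.7]
finger_gap: 0.085
grip_force: 0.0
```

```bash
cat > go.py <<'E'
# go.py lx ly z : scaled shift to reach loader point with TCP
import sys; from h import *
O=np.array([0.612,-0.0335]);a=0.029
def lw(x,y): return O+np.array([[np.cos(a),-np.sin(a)],[np.sin(a),np.cos(a)]])@[x,y]
s=manip.observe(); R=tool(s); x,y,z=map(float,sys.argv[1:4])
d=np.r_[lw(x,y),z]-s["eef_pos"]
print("t",round(s["time"],2),"tcp",np.round(s["eef_pos"],4),"F",np.round(s["ft_force"],1),"gap",round(s["finger_gap"],4),"yaw",np.degrees(np.arctan2(R[1,0],R[0,0])).round(2),"tilt",R[:,2].round(3))
print("scaled shift",(R.T@d/0.15).round(3), "q6",s["q"][5])
E
python3 go.py -0.15 -0.062 0.099
```

```text
t 1.95 tcp [ 0.4645 -0.1299  0.2312] F [-0.3 -0.7 -0.7] gap 0.085 yaw 1.6 tilt [-0.001 -0.001 -1.   ]
scaled shift [ 0.002 -0.201  0.881] q6 1.1163480099270173
```

>>> {"fn": "servo_tool", "kwargs": {
  "travel": [
    [0, -0.2, 0],
    [0, -0.2, 0],
    [0, -0.2, 0.3],
    [0, -0.2, 0.6],
    [0, -0.2, 0.87],
    [0, -0.2, 0.87],
    [0, -0.2, 0.87],
    [0, -0.2, 0.87],
    [0, -0.2, 0.87],
    [0, -0.2, 0.87],
    [0, -0.2, 0.87],
    [0, -0.2, 0.87]
  ],
  "dr": [
    [0, 0, 0],
    [0, 0, 0],
    [0, 0, 0],
    [0, 0, 0],
    [0, 0, 0],
    [0, 0, 0],
    [0, 0, 0],
    [0, 0, 0],
    [0, 0, 0],
    [0, 0, 0],
    [0, 0, 0],
    [0, 0, 0]
  ],
  "gripper": [85, 85, 85, 85, 85, 85, 5, 5, 5, 5, 5, 5]
}}

```text
time: 3.15
eef_pos: [0.4642, -0.099, 0.1022]
tcp_rot: [0.0, 1.0, 0.014, 0.001]
ft_force: [-1.2, -0.5, 3.7]
finger_gap: 0.009
grip_force: 59.5
```

```bash
python3 go.py -0.15 -0.17 0.1; python3 -c "
from h import *
c=imaging.capture('side'); cv2.imwrite('pics/s1.png',cv2.resize(c['img'][160:360,200:460],(780,600)))"
```

```text
t 3.15 tcp [ 0.4642 -0.099   0.1022] F [-1.2 -0.5  3.7] gap 0.009 yaw 1.65 tilt [ 0.002 -0.001 -1.   ]
scaled shift [-0.003  0.725  0.015] q6 1.1751196496596779
```

View pics/s1.png

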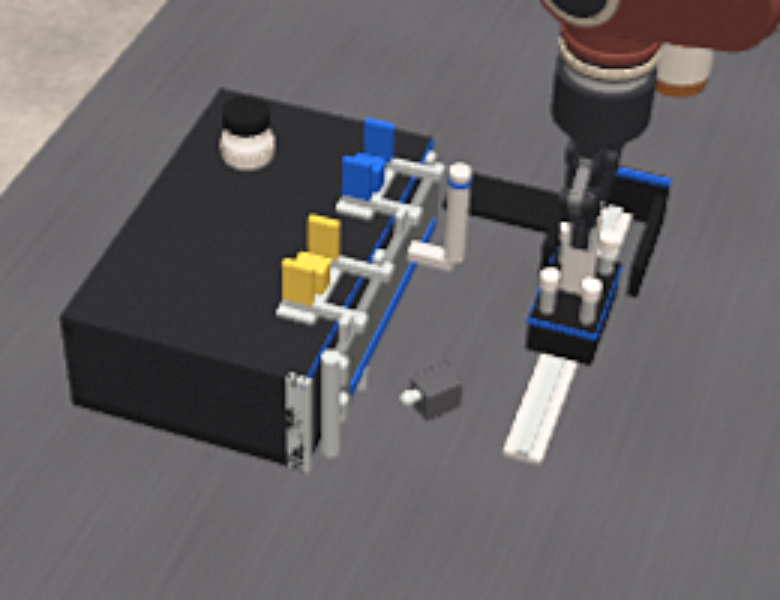

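The tab is gripped: in the crop the fingers are on it at about (580,250), and the gap reads 9 mm. Sliding home now.

>>> {"fn": "servo_tool", "kwargs": {
  "travel": [
    [0, 0.15, 0],
    [0, 0.3, 0],
    [0, 0.45, 0],
    [0, 0.6, 0],
    [0, 0.65, 0],
    [0, 0.69, 0],
    [0, 0.71, 0],
    [0, 0.73, 0],
    [0, 0.73, 0],
    [0, 0.73, 0]
  ],
  "dr": [
    [0, 0, 0],
    [0, 0, 0],
    [0, 0, 0],
    [0, 0, 0],
    [0, 0, 0],
    [0, 0, 0],
    [0, 0, 0],
    [0, 0, 0],
    [0, 0, 0],
    [0, 0, 0]
  ],
  "gripper": [5, 5, 5, 5, 5, 5, 5, 5, 5, 5]
}}

```text
time: 4.2
eef_pos: [0.4676, -0.2075, 0.1022]
tcp_rot: [-0.0, 1.0, 0.014, 0.001]
ft_force: [0.4, 3.9, 6.6]
finger_gap: 0.009
grip_force: 60.6
```

```bash
python3 go.py -0.15 -0.17 0.1
```

```text
t 4.2 tcp [ 0.4676 -0.2075  0.1022] F [0.4 3.9 6.6] gap 0.009 yaw 1.65 tilt [ 0.002  0.001 -1.   ]
scaled shift [-0.004  0.002  0.015] q6 0.9772324565862809
```

Only friction so far (3.9 N). Pressing gently on to the stop.

>>> {"fn": "servo_tool", "kwargs": {
  "travel": [
    [0, 0.01, 0],
    [0, 0.02, 0],
    [0, 0.03, 0],
    [0, 0.04, 0],
    [0, 0.04, 0],
    [0, 0.04, 0]
  ],
  "dr": [
    [0, 0, 0],
    [0, 0, 0],
    [0, 0, 0],
    [0, 0, 0],
    [0, 0, 0],
    [0, 0, 0]
  ],
  "gripper": [5, 5, 5, 5, 5, 5]
}}

```text
time: 4.8
eef_pos: [0.4676, -0.2079, 0.1021]
tcp_rot: [-0.007, 1.0, 0.015, 0.0]
ft_force: [-2.4, 23.4, 15.8]
finger_gap: 0.0096
grip_force: 61.8
```

Home: it stopped after 0.4 mm with 23 N, which also confirms the origin's y. Releasing, rising and heading to the blue catch.

>>> {"fn": "servo_tool", "kwargs": {
  "travel": [
    [0, -0.03, 0],
    [0, -0.03, 0],
    [0, -0.03, 0],
    [0, -0.03, 0],
    [0, -0.03, -0.3],
    [0, -0.03, -0.6],
    [0, -0.03, -0.8],
    [0.3, -0.3, -0.8],
    [0.6, -0.5, -0.8],
    [0.9, -0.73, -0.8],
    [0.9, -0.73, -0.8],
    [0.9, -0.73, -0.8]
  ],
  "dr": [
    [0, 0, 0],
    [0, 0, 0],
    [0, 0, 0],
    [0, 0, 0],
    [0, 0, 0],
    [0, 0, 0],
    [0, 0, 0],
    [0, 0, 0],
    [0, 0, 0],
    [0, 0, 0],
    [0, 0, 0],
    [0, 0, 0]
  ],
  "gripper": [5, 85, 85, 85, 85, 85, 85, 85, 85, 85, 85, 85]
}}

```text
time: 6.0
eef_pos: [0.5999, -0.0993, 0.2198]
tcp_rot: [-0.0, 1.0, 0.016, -0.001]
ft_force: [-0.2, -0.5, -0.4]
finger_gap: 0.0849
grip_force: 0.0
```

```bash
python3 go.py 0.035 -0.065 0.121; python3 - <<'E'
from h import *
c=imaging.capture("top"); im=c["img"]
cv2.imwrite("pics/c2.png",cv2.resize(im[215:315,270:420],(780,520),interpolation=2))
E
```

```text
t 6.0 tcp [ 0.5999 -0.0993  0.2198] F [-0.2 -0.5 -0.4] gap 0.0849 yaw 1.78 tilt [-0.001  0.001 -1.   ]
scaled shift [ 0.327 -0.002  0.658] q6 1.25310108668656
```

View pics/c2.png

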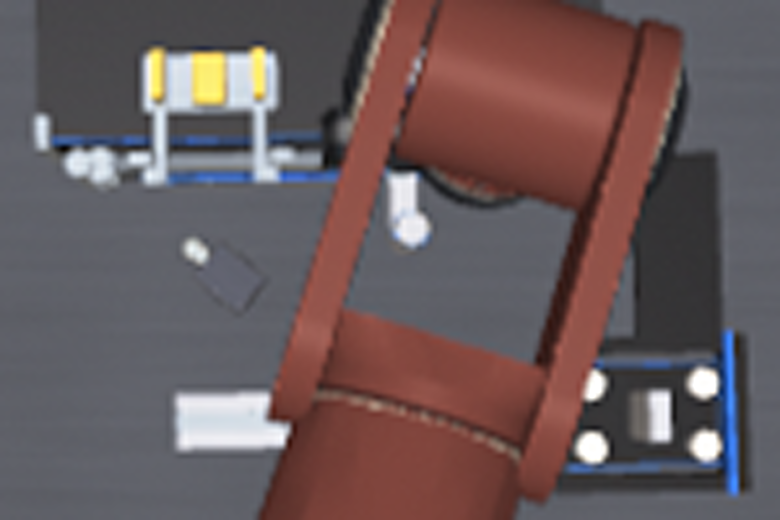

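The carriage sits against its stop (tab near (655,415), stop at 735). Descending on the blue catch and squeezing.

>>> {"fn": "servo_tool", "kwargs": {
  "travel": [
    [0.3, 0, 0],
    [0.33, 0, 0],
    [0.33, 0, 0.2],
    [0.33, 0, 0.45],
    [0.33, 0, 0.65],
    [0.33, 0, 0.65],
    [0.33, 0, 0.65],
    [0.33, 0, 0.65],
    [0.33, 0, 0.65],
    [0.33, 0, 0.65],
    [0.33, 0, 0.65],
    [0.33, 0, 0.65]
  ],
  "dr": [
    [0, 0, 0],
    [0, 0, 0],
    [0, 0, 0],
    [0, 0, 0],
    [0, 0, 0],
    [0, 0, 0],
    [0, 0, 0],
    [0, 0, 0],
    [0, 0, 0],
    [0, 0, 0],
    [0, 0, 0],
    [0, 0, 0]
  ],
  "gripper": [85, 85, 85, 85, 85, 85, 36, 36, 36, 36, 36, 36]
}}

```text
time: 7.25
eef_pos: [0.6499, -0.0969, 0.1292]
tcp_rot: [-0.002, 1.0, 0.015, 0.002]
ft_force: [-5.8, 10.0, 11.9]
finger_gap: 0.0366
grip_force: 42.9
```

```bash
python3 go.py 0.035 -0.065 0.121
```

```text
t 7.25 tcp [ 0.6499 -0.0969  0.1292] F [-5.8 10.  11.9] gap 0.0366 yaw 1.69 tilt [ 0.005  0.004 -1.   ]
scaled shift [-0.007  0.003  0.054] q6 1.276582719849436
```

>>> {"fn": "servo_tool", "kwargs": {
  "travel": [
    [0, 0, 0],
    [0, 0, 0],
    [0, 0, 0],
    [0, 0, 0],
    [0, 0, 0],
    [0, 0, -0.2],
    [0, 0, -0.45],
    [0, 0, -0.7],
    [0, 0, -0.7],
    [0, 0, -0.7]
  ],
  "dr": [
    [0, 0, 0],
    [0, 0, 0],
    [0, 0, 0],
    [0, 0, 0],
    [0, 0, 0],
    [0, 0, 0],
    [0, 0, 0],
    [0, 0, 0],
    [0, 0, 0],
    [0, 0, 0]
  ],
  "gripper": [36, 36, 85, 85, 85, 85, 85, 85, 85, 85]
}}

```text
time: 8.25
eef_pos: [0.6489, -0.1002, 0.2302]
tcp_rot: [0.001, 1.0, 0.014, 0.002]
ft_force: [-1.5, -0.2, -0.4]
finger_gap: 0.085
grip_force: 0.0
```

```bash
python3 go.py 0.035 0.065 0.121; python3 -c "
from h import *
c=imaging.capture('side'); cv2.imwrite('pics/s2.png',cv2.resize(c['img'][190:290,260:390],(780,600),interpolation=2))"
```

```text
t 8.25 tcp [ 0.6489 -0.1002  0.2302] F [-1.5 -0.2 -0.4] gap 0.085 yaw 1.6 tilt [ 0.003 -0.001 -1.   ]
scaled shift [-0.003 -0.886  0.727] q6 1.2767086805065682
```

View pics/s2.png

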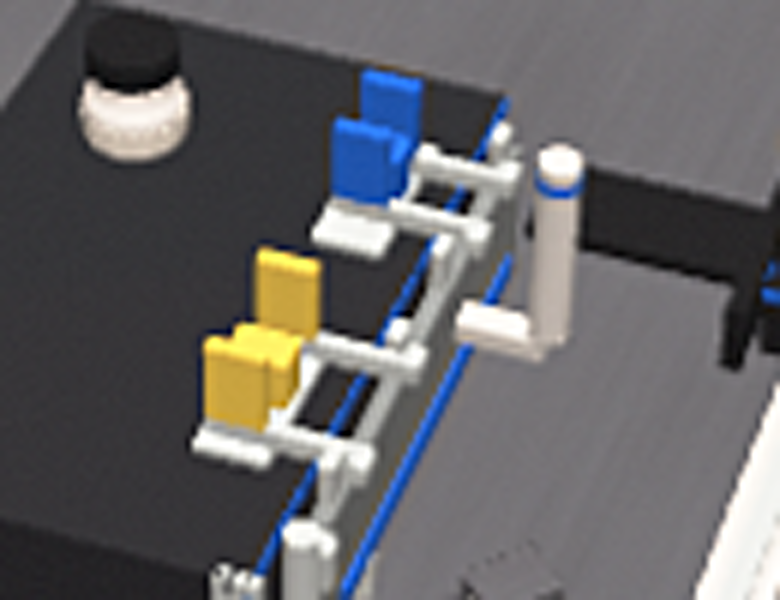

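The blue ears are now clearly closer than the yellow ones: centre spacing about 68 px against 108, which matches 34 against 54 mm. Both blue jaws are fully in. Now the yellow catch.

>>> {"fn": "servo_tool", "kwargs": {
  "travel": [
    [0, -0.3, 0],
    [0, -0.6, 0],
    [0, -0.9, 0],
    [0, -0.9, 0],
    [0, -0.9, 0.25],
    [0, -0.9, 0.5],
    [0, -0.9, 0.7],
    [0, -0.9, 0.7],
    [0, -0.9, 0.7],
    [0, -0.9, 0.7],
    [0, -0.9, 0.7],
    [0, -0.9, 0.7]
  ],
  "dr": [
    [0, 0, 0],
    [0, 0, 0],
    [0, 0, 0],
    [0, 0, 0],
    [0, 0, 0],
    [0, 0, 0],
    [0, 0, 0],
    [0, 0, 0],
    [0, 0, 0],
    [0, 0, 0],
    [0, 0, 0],
    [0, 0, 0]
  ],
  "gripper": [85, 85, 85, 85, 85, 85, 85, 85, 36, 36, 36, 36]
}}

```text
time: 9.5
eef_pos: [0.6463, 0.0334, 0.1287]
tcp_rot: [0.002, 1.0, 0.014, 0.002]
ft_force: [-4.5, -5.7, 10.2]
finger_gap: 0.037
grip_force: 43.0
```

>>> {"fn": "servo_tool", "kwargs": {
  "travel": [
    [0, 0, 0],
    [0, 0, 0],
    [0, 0, 0],
    [0, 0, 0],
    [0, 0, 0],
    [0, 0, 0],
    [0, 0, 0]
  ],
  "dr": [
    [0, 0, 0],
    [0, 0, 0],
    [0, 0, 0],
    [0, 0, 0],
    [0, 0, 0],
    [0, 0, 0],
    [0, 0, 0]
  ],
  "gripper": [36, 36, 36, 36, 85, 85, 85]
}}

```text
time: 10.2
eef_pos: [0.6449, 0.0357, 0.1243]
tcp_rot: [-0.0, 1.0, 0.014, 0.001]
ft_force: [-0.4, -0.2, 0.8]
finger_gap: 0.0786
grip_force: 0.0
```

>>> {"fn": "servo_tool", "kwargs": {
  "travel": [
    [0, 0, -0.2],
    [0, 0, -0.45],
    [0, 0, -0.7],
    [0, 0, -0.7],
    [0, 0, -0.7]
  ],
  "dr": [
    [0, 0, 0],
    [0, 0, 0],
    [0, 0, 0],
    [0, 0, 0],
    [0, 0, 0]
  ],
  "gripper": [85, 85, 85, 85, 85]
}}

```text
time: 10.7
eef_pos: [0.6451, 0.0357, 0.2302]
tcp_rot: [0.0, 1.0, 0.014, 0.002]
ft_force: [-0.2, 0.2, -0.5]
finger_gap: 0.0849
grip_force: 0.0
```

```bash
python3 go.py -0.05 -0.04 0.121; python3 -c "
from h import *
c=imaging.capture('side'); cv2.imwrite('pics/s3.png',cv2.resize(c['img'][190:290,260:390],(780,600),interpolation=2))"
```

```text
t 10.7 tcp [0.6451 0.0357 0.2302] F [-0.2  0.2 -0.5] gap 0.0849 yaw 1.64 tilt [ 0.003  0.    -1.   ]
scaled shift [-0.57   0.721  0.726] q6 1.4821717907791914
```

View pics/s3.png

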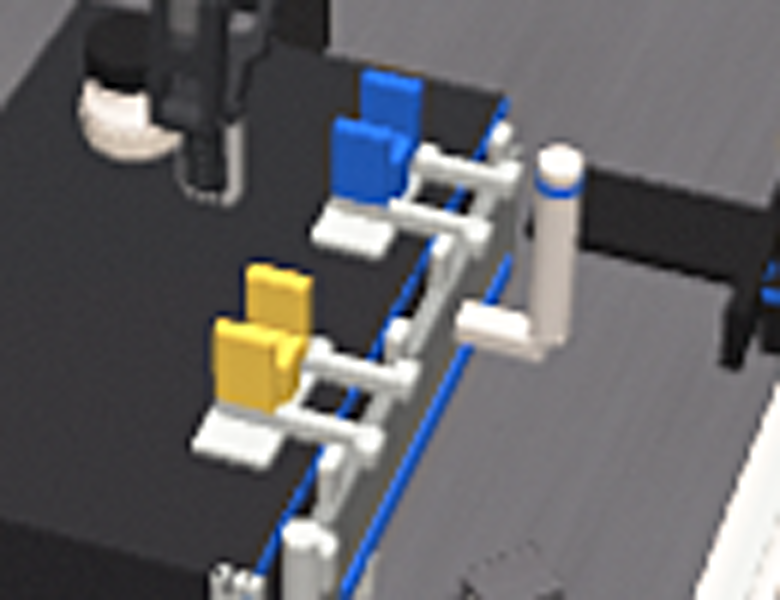

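Both yellow jaws are in too, with the ears as close together as the blue ones. Now the post.

>>> {"fn": "servo_tool", "kwargs": {
  "travel": [
    [-0.2, 0.25, 0],
    [-0.4, 0.5, 0],
    [-0.57, 0.72, 0],
    [-0.57, 0.72, 0],
    [-0.57, 0.72, 0.25],
    [-0.57, 0.72, 0.5],
    [-0.57, 0.72, 0.7],
    [-0.57, 0.72, 0.7],
    [-0.57, 0.72, 0.7],
    [-0.57, 0.72, 0.7],
    [-0.57, 0.72, 0.7],
    [-0.57, 0.72, 0.7]
  ],
  "dr": [
    [0, 0, 0],
    [0, 0, 0],
    [0, 0, 0],
    [0, 0, 0],
    [0, 0, 0],
    [0, 0, 0],
    [0, 0, 0],
    [0, 0, 0],
    [0, 0, 0],
    [0, 0, 0],
    [0, 0, 0],
    [0, 0, 0]
  ],
  "gripper": [85, 85, 85, 85, 85, 85, 85, 85, 10, 10, 10, 10]
}}

```text
time: 11.95
eef_pos: [0.563, -0.0751, 0.1252]
tcp_rot: [0.0, 1.0, 0.014, 0.001]
ft_force: [0.2, 0.0, 0.7]
finger_gap: 0.0275
grip_force: 0.0
```

>>> {"fn": "servo_tool", "kwargs": {
  "travel": [
    [0, 0, 0],
    [0, 0, 0],
    [0, 0, 0],
    [0, 0, 0]
  ],
  "dr": [
    [0, 0, 0],
    [0, 0, 0],
    [0, 0, 0],
    [0, 0, 0]
  ],
  "gripper": [10, 10, 10, 10]
}}

```text
time: 12.35
eef_pos: [0.5628, -0.0746, 0.1249]
tcp_rot: [-0.0, 1.0, 0.014, 0.001]
ft_force: [0.1, 3.0, 6.1]
finger_gap: 0.0165
grip_force: 58.5
```

```bash
python3 go.py -0.05 -0.04 0.121; python3 - <<'E'
import numpy as np
# arc points (tool axes: x=loader x, y=-loader y) relative to closed handle, scaled
v=np.array([-.042,-.170])
def P(t): c,s=np.cos(t),np.sin(t); return np.array([c*v[0]+s*v[1],-s*v[0]+c*v[1]])
for t in np.arange(0,1.61,.1):
    d=P(t)-v; print(round(t,2),(np.array([d[0],-d[1]])/.15).round(3))
E
```

```text
t 12.35 tcp [ 0.5628 -0.0746  0.1249] F [0.1 3.  6.1] gap 0.0165 yaw 1.63 tilt [ 0.002  0.001 -1.   ]
scaled shift [0.002 0.002 0.026] q6 1.2785674207307933
0.0 [ 0. -0.]
0.1 [-0.112 -0.034]
0.2 [-0.22  -0.078]
0.3 [-0.322 -0.133]
0.4 [-0.419 -0.199]
0.5 [-0.509 -0.273]
0.6 [-0.591 -0.356]
0.7 [-0.664 -0.447]
0.8 [-0.728 -0.545]
0.9 [-0.782 -0.648]
1.0 [-0.825 -0.757]
1.1 [-0.857 -0.869]
1.2 [-0.878 -0.984]
1.3 [-0.887 -1.1  ]
1.4 [-0.884 -1.217]
1.5 [-0.87  -1.332]
1.6 [-0.845 -1.446]
```

Post gripped: gap 16.5 mm, 58 N. Swinging along the arc.

>>> {"fn": "servo_tool", "kwargs": {
  "travel": [
    [-0.056, -0.016, 0],
    [-0.112, -0.034, 0],
    [-0.22, -0.078, 0],
    [-0.322, -0.133, 0],
    [-0.419, -0.199, 0],
    [-0.509, -0.273, 0],
    [-0.55, -0.315, 0],
    [-0.591, -0.356, 0],
    [-0.63, -0.4, 0],
    [-0.664, -0.447, 0],
    [-0.697, -0.495, 0],
    [-0.728, -0.545, 0]
  ],
  "dr": [
    [0, 0, 0],
    [0, 0, 0],
    [0, 0, 0],
    [0, 0, 0],
    [0, 0, 0],
    [0, 0, 0],
    [0, 0, 0],
    [0, 0, 0],
    [0, 0, 0],
    [0, 0, 0],
    [0, 0, 0],
    [0, 0, 0]
  ],
  "gripper": [10, 10, 10, 10, 10, 10, 10, 10, 10, 10, 10, 10]
}}

```text
time: 13.55
eef_pos: [0.4514, 0.003, 0.1249]
tcp_rot: [0.001, 1.0, 0.014, 0.002]
ft_force: [1.0, -1.4, 6.4]
finger_gap: 0.0165
grip_force: 59.7
```

```bash
python3 go.py -0.1592 0.0418 0.125;  python3 -c "
from h import *
c=imaging.capture('side'); cv2.imwrite('pics/s4.png',cv2.resize(c['img'][170:370,220:480],(780,600),interpolation=2))"
```

```text
t 13.55 tcp [0.4514 0.003  0.1249] F [ 1.  -1.4  6.4] gap 0.0165 yaw 1.6 tilt [ 0.004 -0.002 -1.   ]
scaled shift [ 0.002 -0.005 -0.001] q6 1.3858265314555818
```

View pics/s4.png

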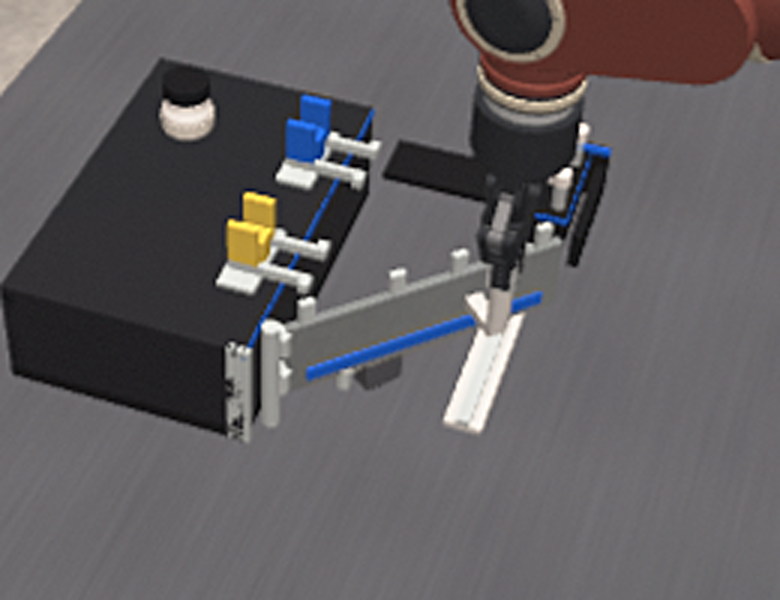

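The gate follows the fingers at about 0.8 rad, with the post in the grip at (498,310). Continuing to 1.5.

>>> {"fn": "servo_tool", "kwargs": {
  "travel": [
    [-0.054, -0.103, 0],
    [-0.097, -0.212, 0],
    [-0.129, -0.324, 0],
    [-0.15, -0.439, 0],
    [-0.159, -0.555, 0],
    [-0.156, -0.672, 0],
    [-0.15, -0.73, 0],
    [-0.142, -0.787, 0],
    [-0.142, -0.787, 0],
    [-0.142, -0.787, 0],
    [-0.142, -0.787, 0],
    [-0.142, -0.787, 0]
  ],
  "dr": [
    [0, 0, 0],
    [0, 0, 0],
    [0, 0, 0],
    [0, 0, 0],
    [0, 0, 0],
    [0, 0, 0],
    [0, 0, 0],
    [0, 0, 0],
    [0, 0, 0],
    [0, 0, 0],
    [0, 0, 0],
    [0, 0, 0]
  ],
  "gripper": [10, 10, 10, 10, 10, 10, 10, 10, 10, 10, 10, 10]
}}

```text
time: 14.8
eef_pos: [0.4257, 0.1204, 0.1248]
tcp_rot: [0.001, 1.0, 0.014, 0.0]
ft_force: [-3.6, -2.6, 11.4]
finger_gap: 0.0169
grip_force: 60.1
```

>>> {"fn": "servo_tool", "kwargs": {
  "travel": [
    [0, 0, 0],
    [0, 0, 0],
    [0, 0, 0],
    [0, 0, 0],
    [0, 0, 0]
  ],
  "dr": [
    [0, 0, 0],
    [0, 0, 0],
    [0, 0, 0],
    [0, 0, 0],
    [0, 0, 0]
  ],
  "gripper": [10, 10, 10, 10, 10]
}}

```text
time: 15.3
eef_pos: [0.4257, 0.1203, 0.1249]
tcp_rot: [0.001, 1.0, 0.014, 0.0]
ft_force: [-3.0, -2.6, 10.7]
finger_gap: 0.0168
grip_force: 60.1
```

```bash
python3 go.py -0.1805 0.1598 0.125; python3 - <<'E'
from h import *
a=imaging.capture('side')["img"]; b=imaging.capture('top')["img"]
cv2.imwrite('pics/s5.png',np.hstack([cv2.resize(a[170:370,220:480],(400,308)),cv2.resize(b[160:330,230:450],(400,308))]))
E
```

```text
t 15.3 tcp [0.4257 0.1203 0.1249] F [-3.  -2.6 10.7] gap 0.0168 yaw 1.63 tilt [ 0.    -0.002 -1.   ]
scaled shift [ 0.008 -0.004 -0.001] q6 1.6511884929771734
```

View pics/s5.png

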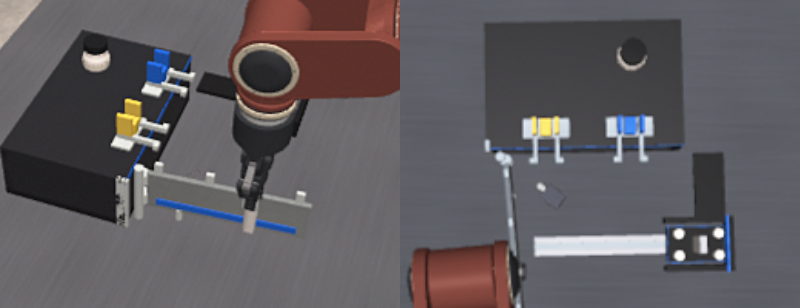

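The gate stands about square to the loader's front, held by the post. The carriage is home, all four jaws are in, and the jar is untouched. Handing in.

```bash
python3 -c "
from plant import manip
print(manip.sign_off())"
```

```text
the job is handed in; nothing more can be done
None
```

The job is handed in at about 15 s: carriage home, blue then yellow catch squeezed in, and the gate held by its post at about 1.5 rad; sign-off returned no verdict.

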